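Show a dish's cross mark to the camera with the reading mirror

TASK

Swing the latch on the front of the reading-mirror stand free and open the cover right up, so that light falls through the three culture dishes on its deck. Then tilt the sprung mirror under the deck by its lever until the cross printed on the floor of one of the dishes appears, reflected, in the middle of the little camera's view, and finish while holding the lever there: the spring takes the mirror back as soon as it is let go. Do not lift or shift the dishes, and leave the timer, beaker and dropper bottle nearby alone.

Things in the scene. Friction and masses are not known exactly. Their poses are not given: they have to be found in the camera images.
- stand: Fixed white metal stand: open box frame 88 mm deep (its x), 224 long (its y), deck top 135 mm up; a 50 mm wide tongue at the +y end carries a small black camera (to y = +264 mm). Origin: centre of the box's underside, on the worktop; z up; -x is its front (towards the robot, within 0.25 rad) with lever and latch; +y points from mirror to camera. Places for dishes, in a 4 mm frame: y = -70, 0, +70 mm.
- lens (a point): Front of the camera's lens, at (0, 174, 55) mm of the stand. The camera looks level along the stand's -y, straight at the mirror's tilting axis, and sees about 12 degrees to each side of that line.
- mirror_axis (a point): The point where the camera's line of sight meets the mirror, on its tilting axis: (0, 0, 55) mm of the stand. The axis is level, along the stand's x; the mirror's face lies in it, so this point does not move.
- mirror_tilt (a joint): Mirror tilt, rad: 0 = parked, level, face up; grows, up to 1.4, as the face turns to the camera (+y). The camera sees straight up to the middle place at 45 degrees (0.785); by reflection a cross in the +y place (70 mm along, 80 mm above the axis) needs 1.143, in the -y place 0.428. A spring pulls back: 1.2 N at the knob parked to 2.6 N; let go, it returns to 0.
- mirror: The mirror (62 x 70 mm, black back) in the stand under the deck, with its lever: on the front end of the mirror's shaft, turning rigidly with it in a plane 56 mm in front of the stand's centre line: a steel bar that leads to a round black knob rod, 14 mm thick, 53 mm long, pointing level forwards (stand's -x). Origin: at point mirror_axis.
- lever_knob (a point): Grip point, mid-length of the lever's knob rod (14 mm thick, level, along the stand's x; it may turn between the fingers): x = -86 mm of the stand, 85 mm from the tilting axis. At mirror tilt t it is at y = 85 sin(t - 0.785), z = 55 + 85 cos(t - 0.785) mm of the stand: parked it leans 45 degrees away from the camera (y -60, z 115).
- latch (a joint): Latch swing, rad: 0 to 0.1 = hooked over a pin on the cover's front, blocking it; grows, up to 1.4, as the latch swings sideways towards the camera (+y), parallel to the stand's front, about a pivot at (-44, 85, 95) mm of the stand; clear of the pin from 0.3 on. Stays where it is left (friction, about 1 N at the knob).
- latch_knob (a point): Grip point on the latch's knob: a level round black rod, 12 mm thick, standing out 40 mm forwards (stand's -x) from the top end of the steel latch bar, 81 mm from the latch's pivot; at latch 0 it is at (-78, 85, 176) mm of the stand, straight above the pivot.
- cover (a joint): Opening angle of the cover over the dishes, rad: 0 shut, up to 1.75; 1.57 is upright. White, 88 x 220 mm, 27 mm high, 0.25 kg, hinged along the stand's y on its rear edge at x = +44, z = 139 mm of the stand; it has a stiff hinge and stays at any angle.
- cover_bar (a point): Middle of the cover's handle: a level round black bar along the stand's y, 10 mm thick, 56 mm long, 27 mm clear in front of the cover's front edge; 120 mm from the hinge line and 12 mm above it with the cover shut, i.e. at (-76, 0, 151) mm of the stand. It moves with the cover on an arc about the hinge.
- dish_cross: The dish with the cross: clear round culture dish with lid, 63 mm across, 16 mm high, lying loose in one of the three places, hidden until the cover is open. Origin: centre of its underside. On its floor is a white paper disc of 34 mm with a black cross, seen from above and from below.
- mark (a point): Centre of the cross, in the floor of that dish: 80 mm above the level of the mirror's axis, over y = -70, 0 or +70 mm of the stand, at x = 0.
- dish_plain_a: Like dish, same size, without a cross, in another of the places. Origin: centre of its underside.
- dish_plain_b: Like dish, same size, without a cross, in the third place. Origin: centre of its underside.
- timer: Bystander: flat white lab timer 62 x 68 x 19 mm lying to the right of the stand. Origin: centre of its underside.
- beaker: Bystander: empty clear beaker, 60 mm across, 62 mm high, behind the stand on the right. Origin: centre of its underside.
- dropper: Bystander: small amber dropper bottle, 30 mm across, 93 mm high, left of the camera. Origin: centre of its underside.

How it is judged:
By the outcome, as a careful person would: the job done as asked, in the order asked, and still so for the second after the job is handed in, while the arm keeps its last pose, push and grip.
It also fails if it takes over 59 s, if anything falls off the work surface, if the arm or the gripper's body presses on something with over 40 N, if the wrist force passes 120 N, or if a joint passes its speed limit or range.

ROBOT

A 6-joint arm with a two-finger parallel gripper is mounted at the origin on a cart in front of the work surface, level with it; the furniture and walls round the work are solid. World frame = base frame: x ahead of the robot, y to its left, z up, the work surface at z = 0. Lengths are in mm, angles in rad, forces in N, time in s.
With the tool pointing down it reaches from about 350 to 975 mm from the base axis. Payload 4.9 kg.
Tool frame: the origin (TCP) lies midway between the tips of the shut fingers; the grasp point (between the pads) lies 19 mm behind it (bot.grasp_offset is the distance from the TCP to the grasp point, in mm); z points along the fingers, y is the line along which they close (so a half turn about z gives the same grasp; the last joint's range is limited). The gripper opens to 85 mm and grips with 20 to 120 N. Pads are 22 mm wide; open, the fingers measure 114 mm over their backs; the gripper's body (76 mm by 85 mm) begins 54 mm behind the grasp point. The pads swing forward as they close: fully open they stand 13 mm farther back than shut.
Start: joints at [1.099, 0.053, 1.613, -0, 1.476, -0.119], TCP at [215.943, 586.49, 231.304] pointing down, gripper open.
Joint ranges: [-3.01, 3.01], [-1.01, 2.22], [0.06, 2.58], [-1.02, 4.17], [0.09, 2.62], [-3.14, 3.14]. Speed limits (rad/s): [2.57, 2.57, 3.14, 3.14, 3.14, 3.14].

INTERFACE

Orientations are given as a unit quaternion [x, y, z, w].
In Python, from station import bot gives the robot as it stands.
- The arm moves only by the tool play_rows, never from a script. Its argument "increments" is text: rows parted by semicolons, each of 6 numbers parted by spaces: the shift along the tool's x, y, z scaled (see below), then the turn, a rotation vector about the tool's x, y, z scaled (see below). A call has exactly 8 rows; each row is the pose to reach, as a shift and turn from the pose commanded when the call began, along the tool's axes at that moment, turning the shorter way round; what a row does not reach only later rows make up. The controller multiplies each number of a shift by 10 cm and each number of a turn by pi rad. A row lasts 1/8 s, in which the tool goes at most 62.5 mm and 10.7 degrees, less where a joint would pass 70% of its speed; a pose out of reach is approached as far as the arm can. A call with a number of a shift or a turn outside -1 to 1 is refused whole. A call with a gripper value outside its range is refused whole. "claw" is the finger opening in mm, from 0 to 85.4, set as the call begins (left out, the last holds). The fingers move at their own pace and stop on an object; "newtons" is the grip in N (left out, the last holds). Time passes only in rows, so rows that repeat a pose let the fingers close, or fill a call up. It gives the time, the measured TCP pose, the force, the opening and the grip force at its end, in the units of the state.
- bot.read_state(): the state, without advancing time (a new reading comes with each control period).
- bot.read_camera(name): name is "side" or "top" or "wrist"; returns a dict with "pixels" (400x640x3 uint8, red, green, blue), "fx", "fy", "cx", "cy" (pixels), "position" and "attitude" of the camera in the world. Camera axes: x right, y up, looking along -z (the intrinsics and any distortion apply to the point x, -y, -z); pixel columns grow to the right and rows downward; lengths in mm; the calibration is good to about 2 mm. A picture is of the moment at which its call begins. There is no depth.
- bot.job_done(): hands the job in; it is judged then, once.
Trained networks look in a picture, given as the dict that the camera call returned (one of the last four; its "shot" number tells which), for a name from the list of things; names that differ only in an ending like _2 or _b are one class to them, and where a whole thing is asked for, a point or a joint stands for the part that bears it (a point fixed in the world has none). Each returns a list of dicts, best first, with "p" (0 to 1); they miss things now and then, are a little off and sometimes report something else, mostly with a low value. They report only what shows in the picture. A call takes as long as a camera call.
- bot.cut_out(picture, label): "pixels" (400x640 bool, what is visible of it) and "extent" ([left, top, right, bottom] in pixels, round what is visible of it).
The state is a dict: "time": time; "qpos": joint angles; "dq": joint speeds; "joint_efforts": joint torques, N m; "tool_pos": TCP position; "eef_rot": TCP orientation; "ft_force": force on the tool from outside, world axes, zero at the start; "wrist_torque": the same for the moment, N m; "finger_gap": finger opening in mm; "gripper_force": force on a finger pad.
Only numpy, scipy, OpenCV 4.12 (cv2) and the standard library are available. Lean on these libraries where they do the work, as an engineer would, in place of code of your own. Each camera call takes 0.05 s, during which the arm holds its last target. There are 200 camera calls.

## Working session

There is one attempt and no reset: what is moved stays moved. The work goes in short steps, Python scripts to look and compute and a tool call to move; the robot and the scene stay as the last step left them, time stands still between calls to the robot, and variables do not carry over. Pictures are saved under pics/ and viewed, at most 10 in all, crops included, and the job is handed in when it is done.

Besides the shell and the picture viewer there is one more tool, called after ">>>" as name(argument=value, ...) on one line, values as JSON. play_rows: Moves the arm, as the interface text tells. Shifts and turns lie within -1 to 1; 1 stands for 10 cm of shift or pi rad of turn. Its arguments: {"type":"object","properties":{"increments":{"type":"string"},"claw":{"type":"number"},"newtons":{"type":"number"}},"required":["increments"]}

```bash
mkdir -p pics; ls
cat > h.py <<'E'
import numpy as np, cv2
from scipy.spatial.transform import Rotation as R
from station import bot
def cam(n,save=None):
    c=bot.read_camera(n)
    if save: cv2.imwrite('pics/'+save,c['pixels'][:,:,::-1])
    return c
def rot(a):
    a=np.array(a); return a if a.shape==(3,3) else R.from_quat(a).as_matrix()
def proj(c,p):
    q=rot(c['attitude']).T@(np.array(p,float)-np.array(c['position']))
    return np.array([c['cx']+c['fx']*q[0]/-q[2], c['cy']+c['fy']*-q[1]/-q[2]])
def ray(c,u,v):
    d=rot(c['attitude'])@np.array([(u-c['cx'])/c['fx'],-(v-c['cy'])/c['fy'],-1]); return np.array(c['position']),d/np.linalg.norm(d)
E
python3 - <<'E'
from h import *
s=bot.read_state();print(s)
for n in['top','side']:
    c=cam(n,n+'1.png');print(n,{k:v for k,v in c.items() if k!='pixels'})
    for l in['stand','mirror','lever_knob','latch_knob','cover_bar','timer','beaker','dropper']:
        r=bot.cut_out(c,l)
        print(l,[(round(float(x['p']),2),x['extent'],np.argwhere(x['pixels']).mean(0)[::-1].round(1)) for x in r[:2]])
E
```

```text
pics
{'time': 0.0, 'qpos': array([ 1.09896518e+00,  5.33809658e-02,  1.61428410e+00, -8.03264957e-06,
        1.47597650e+00, -1.18991333e-01]), 'dq': array([ 0.00034476, -0.00028728,  0.00067736,  0.00095518, -0.00013582,
       -0.0018279 ]), 'joint_efforts': array([ 1.06839427e-03, -3.93669176e+01, -3.70178568e+01, -3.08228289e-05,
        7.05790822e-03, -6.82876518e-06]), 'tool_pos': array([215.69370101, 585.9485516 , 230.05397126]), 'eef_rot': array([ 1.75505710e-01,  9.84477880e-01, -9.81244684e-04, -2.94429041e-04]), 'ft_force': array([-0.91071866, -0.23203693, -0.19479085]), 'wrist_torque': array([-0.02083248,  0.01234183, -0.02367695]), 'gripper_force': 0.0, 'finger_gap': 85.63069728813007}
top {'fx': 513.0980346759995, 'fy': 513.0980346759995, 'cx': 315.60088228548, 'cy': 201.41105236961315, 'position': array([   9.95383212,  316.39049091, 1757.57637958]), 'attitude': array([-0.09761844,  0.14439364,  0.81838002, -0.54760867]), 'shot': 1}
stand []
mirror [(0.59, [356.1, 195.0, 380.4, 209.1], array([375., 201.]))]
lever_knob [(0.42, [353.8, 198.8, 381.9, 213.9], array([369.
[... 731 characters left out ...]
array([323.1, 207.8]))]
mirror [(0.58, [307.3, 184.9, 358.8, 214.9], array([329.5, 204.8])), (0.42, [365.6, 186.0, 387.4, 196.8], array([376.6, 191.3]))]
lever_knob [(0.64, [311.5, 180.7, 359.3, 212.4], array([329.5, 204.4])), (0.49, [337.0, 190.2, 350.2, 214.1], array([341.8, 196.1]))]
latch_knob [(0.55, [336.4, 188.1, 351.4, 214.1], array([341.7, 195.8]))]
cover_bar [(0.62, [306.5, 154.7, 348.6, 205.4], array([325.5, 181.1]))]
timer [(0.55, [363.9, 182.5, 387.1, 197.6], array([376.5, 191.1]))]
beaker [(0.82, [275.6, 176.3, 292.8, 196.0], array([282.4, 182.5])), (0.72, [301.3, 305.3, 313.4, 336.4], array([304.7, 320.9]))]
dropper [(0.45, [310.1, 182.7, 359.5, 217.8], array([332.4, 203.8]))]
```

Run:
```python
import cv2
a=cv2.imread('pics/top1.png');b=cv2.imread('pics/side1.png')
a=cv2.resize(a[115:285,200:440],None,fx=3.2,fy=3.2)[:,:768]
cv2.imwrite('pics/t1c.png',a)
b=cv2.resize(b[140:340,230:430],None,fx=3,fy=3);cv2.imwrite('pics/s1c.png',b)
```

```text
(no output)
```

View pics/t1c.png

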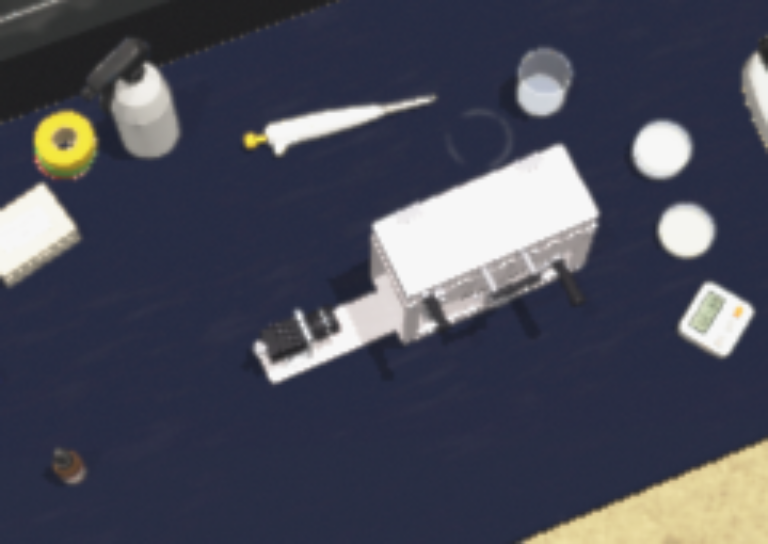

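View pics/s1c.png

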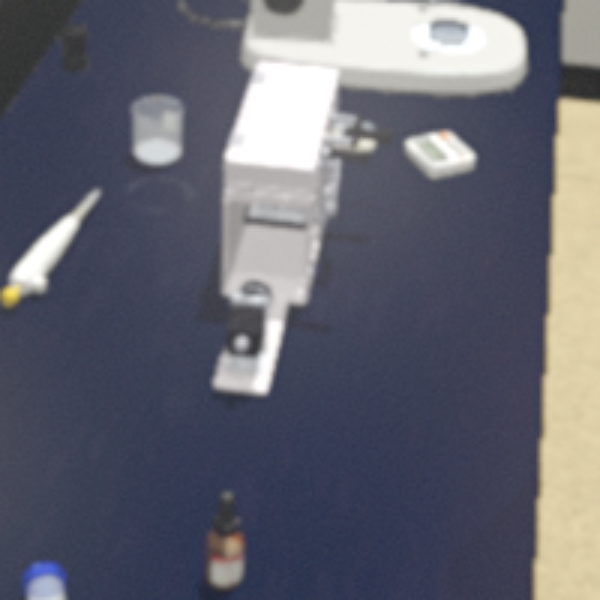

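The top crop shows the stand centrally: cover corners at (372,230), (560,147), (598,213) and (410,297), latch knob near (437,310), lever knob near (570,285) and bar near (515,284). The side crop shows the same stand end-on. I'll fit the stand pose to both.

Run:
```python
from h import *
from scipy.optimize import least_squares
t=cam('top');s=cam('side')
P=[(t,(200,115),3.2,[((-44,110,166),(410,297)),((-44,-110,166),(598,213)),((44,110,166),(372,230)),((44,-110,166),(560,147)),((-25,264,4),(275,382)),((-112,-60,115),(576,300))]),
(s,(230,140),3.,[((44,110,166),(225,158)),((-44,110,166),(320,165)),((-44,-110,166),(338,68)),((44,-110,166),(262,62)),((25,264,4),(213,388)),((-25,264,4),(266,394))])]
def W(q,p):
    c,n=np.cos(q[2]),np.sin(q[2]);return np.array([q[0]+c*p[0]-n*p[1],q[1]+n*p[0]+c*p[1],p[2]])
def f(q): return np.concatenate([proj(c,W(q,p))-(np.array(o)+np.array(u)/k) for c,o,k,L in P for p,u in L])
r=least_squares(f,[600,300,0],loss='soft_l1');print(r.x,r.fun if 0 else f(r.x).reshape(-1,2).round(1))
q=r.x
for n,p in dict(latch=(-78,85,176),latch_tip=(-98,85,176),bar=(-76,0,151),lever=(-86,-60,115)).items():print(n,W(q,p),((proj(t,W(q,p))-(200,115))*3.2).round(),((proj(s,W(q,p))-(230,140))*3).round())
```

```text
[563.47521549 -38.96513611 219.94350014] [[-1.  -0.8]
 [-0.1  0. ]
 [-0.1 -2.5]
 [ 0.1 -1.2]
 [-1.3  0. ]
 [ 0.8  1.1]
 [ 0.7  0.3]
 [-1.3  1. ]
 [ 0.9 -0.2]
 [-0.2 -0.7]
 [ 1.  -0.2]
 [ 0.6 -0.1]]
latch [482.79442574  43.49461265 176.        ] [443. 310.] [354. 150.]
latch_tip [462.80467408  42.85443424 176.        ] [452. 327.] [374. 152.]
bar [487.51415917 -41.39781408 151.        ] [516. 285.] [359. 131.]
lever [ 479.43981858 -101.68715828  115.        ] [568. 282.] [371. 134.]
```

>>> play_rows(increments="-.2 -.2 -.1 0 0 0;-.4 -.4 -.1 0 0 0;-.6 -.6 -.2 0 0 0;-.7 -.8 -.2 0 0 0;-.8 -.9 -.2 0 0 0;-.85 -1 -.2 0 0 0;-.85 -1 -.2 0 0 0;-.85 -1 -.2 0 0 0", claw=30, newtons=40)

```text
time: 2.0
tool_pos: [261.0, 463.6, 251.2]
eef_rot: [0.175, 0.985, 0.0, -0.0]
ft_force: [0.1, 0.6, -0.2]
finger_gap: 30.2
gripper_force: 0.0
```

>>> play_rows(increments="-.2 -.2 -.1 0 0 0;-.4 -.4 -.1 0 0 0;-.6 -.6 -.2 0 0 0;-.7 -.8 -.2 0 0 0;-.8 -.9 -.2 0 0 0;-.85 -1 -.2 0 0 0;-.85 -1 -.2 0 0 0;-.85 -1 -.2 0 0 0")

```text
time: 3.0
tool_pos: [306.3, 340.4, 271.2]
eef_rot: [0.175, 0.985, 0.0, -0.0]
ft_force: [-0.7, -0.1, -0.6]
finger_gap: 30.2
gripper_force: 0.0
```

>>> play_rows(increments="-.2 -.2 -.1 0 0 0;-.4 -.4 -.1 0 0 .05;-.6 -.6 -.2 0 0 .1;-.7 -.8 -.2 0 0 .15;-.8 -.9 -.2 0 0 .2;-.85 -1 -.2 0 0 .25;-.85 -1 -.2 0 0 .3;-.85 -1 -.2 0 0 .3775")

```text
time: 4.0
tool_pos: [351.6, 217.2, 291.3]
eef_rot: [0.677, 0.736, 0.0, -0.0]
ft_force: [0.6, -0.4, 0.6]
finger_gap: 30.3
gripper_force: 0.0
```

```bash
cat >> h.py <<'E'
Q=np.array([563.5,-39,0.032])
def W(p,q=Q):
    c,n=np.cos(q[2]),np.sin(q[2]);return np.array([q[0]+c*p[0]-n*p[1],q[1]+n*p[0]+c*p[1],p[2]])
def tool(a,yaw): # tool down, tool y axis at world angle yaw
    y=np.array([np.cos(yaw),np.sin(yaw),0]);z=np.array([0,0,-1]);return np.column_stack([np.cross(y,z),y,z])
def rows(targets,yaw):
    s=bot.read_state();M=rot(s['eef_rot'])
    print('t',round(s['time'],2),'pos',s['tool_pos'].round(1),'F',s['ft_force'].round(1),'gap',round(s['finger_gap'],1),'grip',round(s['gripper_force'],1))
    r=R.from_matrix(M.T@tool(0,yaw)).as_rotvec()/np.pi
    for t in targets: print((M.T@(np.array(t)-s['tool_pos'])/100).round(3),r.round(3))
E
python3 - <<'E'
from h import *
rows([W((-85,35,260))],.032)
E
```

```text
t 4.0 pos [351.6 217.2 291.3] F [ 0.6 -0.4  0.6] gap 30.3 grip 0.0
[-2.335  1.07   0.312] [-0.    -0.     0.016]
```

>>> play_rows(increments="-.2 0 0 0 0 0;-.4 0 0 0 0 0;-.6 .1 0 0 0 0;-.8 .2 0 0 0 .016;-1 .2 0 0 0 .016;-1 .2 0 0 0 .016;-1 .2 0 0 0 .016;-1 .2 0 0 0 .016")

```text
time: 5.0
tool_pos: [380.2, 119.7, 291.3]
eef_rot: [0.693, 0.721, 0.0, -0.0]
ft_force: [0.5, -0.3, 0.5]
finger_gap: 29.8
gripper_force: 0.0
```

>>> play_rows(increments="-.2 0 0 0 0 0;-.4 0 0 0 0 0;-.6 .1 0 0 0 0;-.8 .2 0 0 0 0;-1 .2 0 0 0 0;-1 .2 0 0 0 0;-1 .2 0 0 0 0;-1 .2 0 0 0 0", claw=0)

```text
time: 6.0
tool_pos: [404.0, 20.6, 291.4]
eef_rot: [0.693, 0.721, 0.0, -0.0]
ft_force: [0.2, 0.7, -0.3]
finger_gap: -0.1
gripper_force: 0.0
```

Run:
```python
from h import *
c=cam('wrist','w1.png')
a=c['pixels'][:,:,::-1].copy()
for p,col in[((-78,85,176),(0,0,255)),((-98,85,176),(0,0,255)),((-76,28,151),(0,255,0)),((-76,-28,151),(0,255,0)),((-112,-60,115),(255,0,0)),((-60,-60,115),(255,0,0)),((-44,110,166),(0,255,255)),((-44,-110,166),(0,255,255))]:
    u=proj(c,W(p));print(p,u.round()); cv2.circle(a,tuple(int(v) for v in u.round()),4,col,1)
cv2.imwrite('pics/w1a.png',a)
rows([W((-85,50,230))],.032)
for l in['lever_knob','latch_knob','cover_bar']:
    print(l,[(round(float(x['p']),2),x['extent']) for x in bot.cut_out(c,l)[:2]])
```

```text
(-78, 85, 176) [413. 170.]
(-98, 85, 176) [391. 170.]
(-76, 28, 151) [403. 218.]
(-76, -28, 151) [399. 265.]
(-112, -60, 115) [361. 273.]
(-60, -60, 115) [402. 273.]
(-44, 110, 166) [449. 141.]
(-44, -110, 166) [424. 336.]
t 6.05 pos [404.   20.5 291.4] F [-0.2  0.5 -0.5] gap -0.0 grip 0.0
[-0.151  0.724  0.614] [ 0.    -0.     0.002]
lever_knob [(0.77, [362.5, 205.4, 412.6, 284.3])]
latch_knob [(0.87, [393.7, 149.5, 446.1, 179.4]), (0.3, [397.7, 137.2, 546.9, 336.8])]
cover_bar [(0.82, [397.8, 135.4, 546.8, 339.8])]
```

View pics/w1a.png

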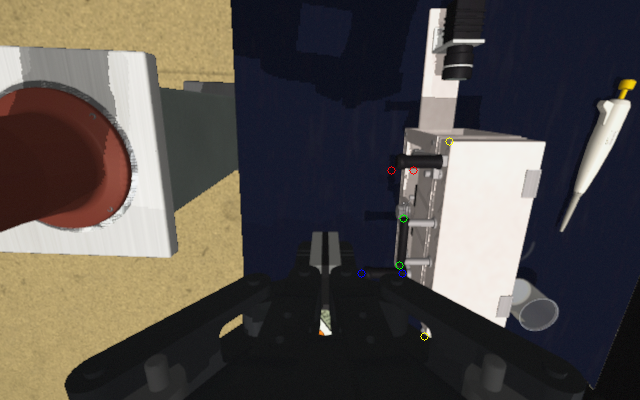

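The wrist view shows the latch rod's tip at about (398,162), the bar from (403,215) to (401,264) and the lever tip at about (364,272). The predictions are a few pixels off, so I'll enlarge the view to refine the fit.

Run:
```python
import cv2
a=cv2.imread('pics/w1.png')[120:345,345:560]
cv2.imwrite('pics/w1c.png',cv2.resize(a,None,fx=2.6,fy=2.6,interpolation=cv2.INTER_CUBIC))
```

```text
(no output)
```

View pics/w1c.png

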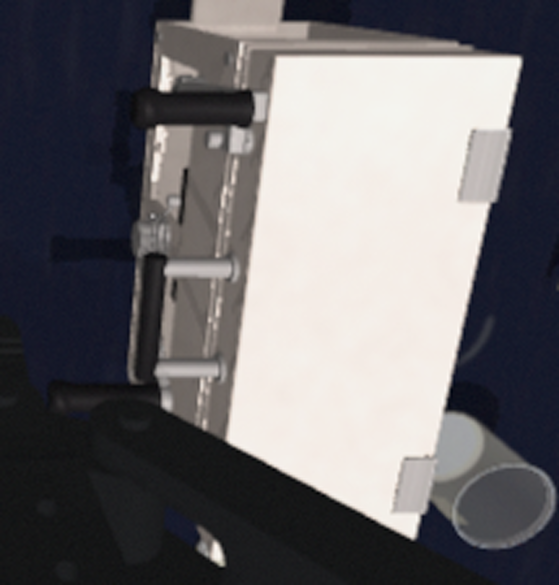

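The enlarged crop gives clear corners, rod ends and bar ends. I'll refit on those.

Run:
```python
from h import *
from scipy.optimize import least_squares
c=cam('wrist')
L=[((-44,110,166),(273,57)),((44,110,166),(521,57)),((44,-110,166),(415,538)),((-98,85,176),(134,107)),((-58,85,176),(253,108)),((-76,28,151),(155,256)),((-76,-28,151),(147,378)),((-112,-60,115),(50,397))]
f=lambda q: np.concatenate([proj(c,W(p,q))-(np.array((345,120))+np.array(u)/2.6) for p,u in L])
r=least_squares(f,Q,loss='soft_l1');print(r.x);print(f(r.x).reshape(-1,2).round(1))
```

```text
[ 5.66282803e+02 -3.84894158e+01  3.88607108e-02]
[[ 1.8 -1.3]
 [ 1.8 -1.4]
 [-0.1  8.6]
 [-2.7  8.3]
 [-4.7  7.9]
 [ 0.9 -0.7]
 [-0.  -0.4]
 [-0.5 -0.1]]
```

```bash
sed -i 's/^Q=.*/Q=np.array([566.3,-38.5,0.039])/' h.py
python3 - <<'E'
from h import *
rows([W((-80,60,200)),W((-80,60,155)),W((-80,132,140))],.039)
E
```

```text
t 6.25 pos [404.   20.1 291.3] F [-0.4  0.6 -0.5] gap -0.5 grip 0.0
[-0.048  0.799  0.913] [ 0.  0. -0.]
[-0.048  0.799  1.363] [ 0.  0. -0.]
[0.672 0.798 1.513] [ 0.  0. -0.]
```

>>> play_rows(increments="-.02 .2 .1 0 0 0;-.05 .4 .2 0 0 0;-.05 .6 .4 0 0 0;-.05 .8 .6 0 0 0;-.05 .8 .8 0 0 0;-.05 .8 .9 0 0 0;-.05 .8 .95 0 0 0;-.05 .8 .95 0 0 0")

```text
time: 7.25
tool_pos: [484.0, 17.8, 196.6]
eef_rot: [0.694, 0.72, 0.0, 0.0]
ft_force: [-0.4, -0.2, 0.6]
finger_gap: 0.0
gripper_force: 0.0
```

>>> play_rows(increments="0 0 .2 0 0 0;0 0 .42 0 0 0;.15 0 .42 0 0 0;.25 0 .45 0 0 0;.4 0 .47 0 0 0;.55 0 .5 0 0 0;.65 0 .55 0 0 0;.75 0 .57 0 0 0")

```text
time: 8.25
tool_pos: [480.6, 91.5, 137.6]
eef_rot: [0.693, 0.721, -0.003, 0.001]
ft_force: [2.9, -17.4, -12.8]
finger_gap: 0.5
gripper_force: 8.4
```

Run:
```python
from h import *
rows([W((-76,60,210))],.039)
c=cam('wrist','w2.png');t=cam('top','t2.png')
for k in (.1,.5,.8,1.0): print(k,proj(c,W((-98,85+81*np.sin(k),95+81*np.cos(k)))).round())
a=cv2.resize(t['pixels'][150:250,270:400,::-1],None,fx=3.0,fy=3.,interpolation=cv2.INTER_CUBIC)
cv2.imwrite('pics/m2.png',np.vstack([cv2.resize(c['pixels'][:,:,::-1],(480,300)),np.pad(a,((0,0),(0,90),(0,0)))]))
```

```text
t 8.25 pos [480.6  91.5 137.6] F [  2.9 -17.4 -12.8] gap 0.5 grip 8.4
[-0.737  0.044 -0.72 ] [-0.001  0.002 -0.   ]
0.1 [290. 365.]
0.5 [290. 296.]
0.8 [292. 243.]
1.0 [294. 215.]
```

View pics/m2.png

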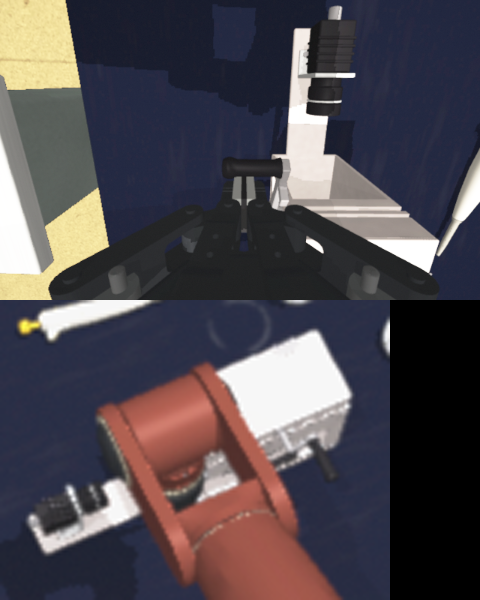

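The wrist view shows the latch rod at about (250,168) in the composite, which puts the latch near 0.9 rad, well clear. I'll back off, go up and on to the bar.

>>> play_rows(increments="-.1 0 0 0 0 0;-.2 0 -.1 0 0 0;-.4 0 -.3 0 0 0;-.6 0 -.5 0 0 0;-.8 0 -.7 0 0 0;-1 0 -.8 0 0 0;-1 0 -.8 0 0 0;-1 0 -.8 0 0 0", claw=24)

```text
time: 9.35
tool_pos: [485.1, -6.9, 219.5]
eef_rot: [0.694, 0.72, 0.0, -0.0]
ft_force: [-0.5, 0.4, -0.3]
finger_gap: 23.8
gripper_force: 0.0
```

Run:
```python
from h import *
c=cam('wrist','w3.png')
a=c['pixels'][:,:,::-1].copy()
for k in (.5,.7,.9): print(k,proj(c,W((-98,85+81*np.sin(k),95+81*np.cos(k)))).round())
for p in[(-76,28,151),(-76,-28,151),(-76,0,151),(-44,110,166),(-44,-110,166)]:
    u=proj(c,W(p));print(p,u.round()); cv2.circle(a,tuple(int(v) for v in u.round()),3,(0,255,0),1)
cv2.imwrite('pics/w3a.png',a)
rows([W((-76,0,190)),W((-76,0,134))],.039)
```

```text
0.5 [298.  83.]
0.7 [299.  62.]
0.9 [300.  47.]
(-76, 28, 151) [331. 215.]
(-76, -28, 151) [331. 278.]
(-76, 0, 151) [331. 248.]
(-44, 110, 166) [382. 105.]
(-44, -110, 166) [368. 370.]
t 9.4 pos [484.9  -6.7 219.1] F [0.4 0.9 0. ] gap 24.1 grip 0.0
[-0.35   0.041  0.29 ] [-0. -0. -0.]
[-0.35   0.042  0.85 ] [-0. -0. -0.]
```

View pics/w3a.png

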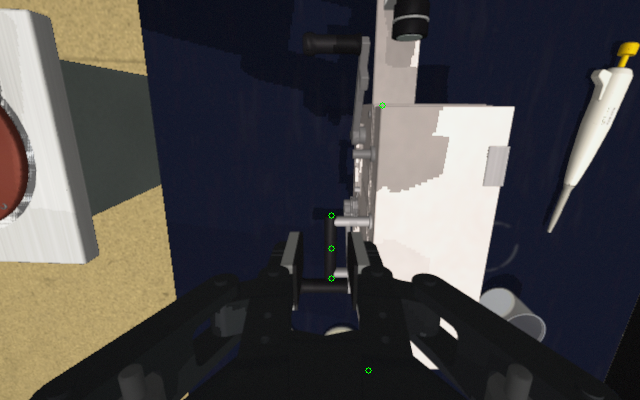

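Latch rod tip is at (305,44), about 0.93 rad. The predicted bar points (331,215–278) sit right on the bar, so I'll descend onto it.

>>> play_rows(increments="-.15 .04 0 0 0 0;-.35 .04 .1 0 0 0;-.35 .04 .3 0 0 0;-.35 .04 .5 0 0 0;-.35 .04 .65 0 0 0;-.35 .04 .75 0 0 0;-.35 .04 .82 0 0 0;-.35 .04 .82 0 0 0")

```text
time: 10.4
tool_pos: [490.3, -41.8, 137.0]
eef_rot: [0.694, 0.72, -0.0, -0.0]
ft_force: [0.3, -0.4, -0.2]
finger_gap: 23.7
gripper_force: 0.0
```

>>> play_rows(increments="0 0 0 0 0 0;0 0 0 0 0 0;0 0 0 0 0 0;0 0 0 0 0 0;0 0 0 0 0 0;0 0 0 0 0 0;0 0 0 0 0 0;0 0 0 0 0 0", claw=0)

```text
time: 11.4
tool_pos: [490.6, -42.0, 137.9]
eef_rot: [0.694, 0.72, 0.0, 0.0]
ft_force: [-3.8, 0.4, 5.9]
finger_gap: 8.2
gripper_force: 39.5
```

Run:
```python
from h import *
def arc(a): return W((44-120*np.cos(a)+12*np.sin(a),0,139+12*np.cos(a)+120*np.sin(a)))
d=bot.read_state()['tool_pos']-arc(0);print(d)
rows([d+arc(a) for a in np.arange(1,9)*.55/8],.039)
for b in(.55,1.1):
    print(((np.array([arc(b+a) for a in np.arange(1,9)*.55/8])-arc(b))@tool(0,.039)/100).round(3))
```

```text
[  0.28774681  -0.55714973 -13.07328195]
t 11.4 pos [490.6 -42.  137.9] F [-3.8  0.4  5.9] gap 8.2 grip 39.5
[-0.     0.011 -0.082] [ 0.  0. -0.]
[ 0.     0.028 -0.163] [ 0.  0. -0.]
[ 0.     0.05  -0.243] [ 0.  0. -0.]
[ 0.     0.078 -0.321] [ 0.  0. -0.]
[ 0.     0.111 -0.397] [ 0.  0. -0.]
[ 0.     0.149 -0.471] [ 0.  0. -0.]
[ 0.     0.192 -0.542] [ 0.  0. -0.]
[ 0.     0.24  -0.609] [ 0.  0. -0.]
[[-0.     0.052 -0.064]
 [-0.     0.109 -0.125]
 [-0.     0.17  -0.181]
 [-0.     0.234 -0.233]
 [ 0.     0.302 -0.281]
 [ 0.     0.373 -0.324]
 [-0.     0.447 -0.362]
 [-0.     0.523 -0.394]]
[[ 0.     0.078 -0.027]
 [ 0.     0.158 -0.049]
 [-0.     0.239 -0.066]
 [ 0.     0.322 -0.077]
 [ 0.     0.404 -0.082]
 [ 0.     0.487 -0.081]
 [ 0.     0.57  -0.075]
 [ 0.     0.652 -0.063]]
```

>>> play_rows(increments="0 .011 -.08 0 0 0;0 .03 -.16 0 0 0;0 .05 -.24 0 0 0;0 .08 -.32 0 0 0;0 .11 -.4 0 0 0;0 .15 -.47 0 0 0;0 .19 -.54 0 0 0;0 .24 -.61 0 0 0")

```text
time: 12.4
tool_pos: [513.0, -41.2, 199.0]
eef_rot: [0.694, 0.72, -0.002, -0.002]
ft_force: [-10.5, -2.7, 3.4]
finger_gap: 8.2
gripper_force: 39.1
```

Run:
```python
from h import *
rows([],.039)
c=cam('side','s4.png')
def cov(a,r,h,y): return W((44-r*np.cos(a)+h*np.sin(a),y,139+h*np.cos(a)+r*np.sin(a)))
im=c['pixels'][:,:,::-1].copy()
for y in(110,-110): cv2.circle(im,tuple(int(v) for v in proj(c,cov(.55,88,27,y)).round()),2,(0,0,255),-1)
cv2.imwrite('pics/s4c.png',cv2.resize(im[130:250,270:390],None,fx=4,fy=4))
```

```text
t 12.4 pos [513.  -41.2 199. ] F [-10.5  -2.7   3.4] gap 8.2 grip 39.1
```

View pics/s4c.png

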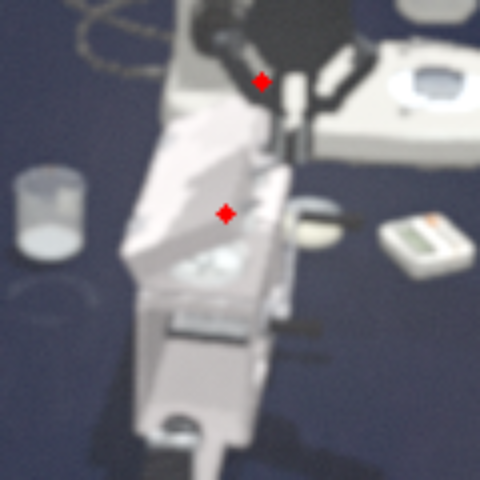

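The side view shows the cover lifting with the bar gripped, at about 0.5 rad. I'll continue.

>>> play_rows(increments="0 .05 -.065 0 0 0;0 .11 -.125 0 0 0;0 .17 -.18 0 0 0;0 .23 -.23 0 0 0;0 .3 -.28 0 0 0;0 .37 -.325 0 0 0;0 .45 -.36 0 0 0;0 .52 -.395 0 0 0")

```text
time: 13.45
tool_pos: [567.3, -39.4, 242.4]
eef_rot: [0.694, 0.72, 0.0, 0.001]
ft_force: [-8.1, -1.6, 7.6]
finger_gap: 8.2
gripper_force: 39.9
```

>>> play_rows(increments="0 .08 -.025 0 0 0;0 .16 -.05 0 0 0;0 .24 -.065 0 0 0;0 .32 -.075 0 0 0;0 .4 -.08 0 0 0;0 .49 -.08 0 0 0;0 .57 -.075 0 0 0;0 .65 -.065 0 0 0")

```text
time: 14.45
tool_pos: [632.9, -37.0, 246.7]
eef_rot: [0.694, 0.72, 0.001, 0.002]
ft_force: [-2.9, -2.1, 5.3]
finger_gap: 8.3
gripper_force: 41.6
```

Run:
```python
from h import *
rows([W((60,0,320))],.039)
c=cam('side','s5.png');t=cam('top','t5.png')
def cov(a,r,h,y): return W((44-r*np.cos(a)+h*np.sin(a),y,139+h*np.cos(a)+r*np.sin(a)))
im=c['pixels'][:,:,::-1].copy()
for y in(110,-110): cv2.circle(im,tuple(int(v) for v in proj(c,cov(1.62,88,0,y)).round()),1,(0,0,255),-1)
cv2.imwrite('pics/s5c.png',np.hstack([cv2.resize(im[120:245,270:390],(384,400)),cv2.resize(t['pixels'][130:240,290:400,::-1],(400,400))]))
```

```text
t 14.45 pos [632.9 -37.  246.7] F [-2.9 -2.1  5.3] gap 8.3 grip 41.6
[ 0.01  -0.063 -0.733] [ 0.001  0.    -0.   ]
```

View pics/s5c.png

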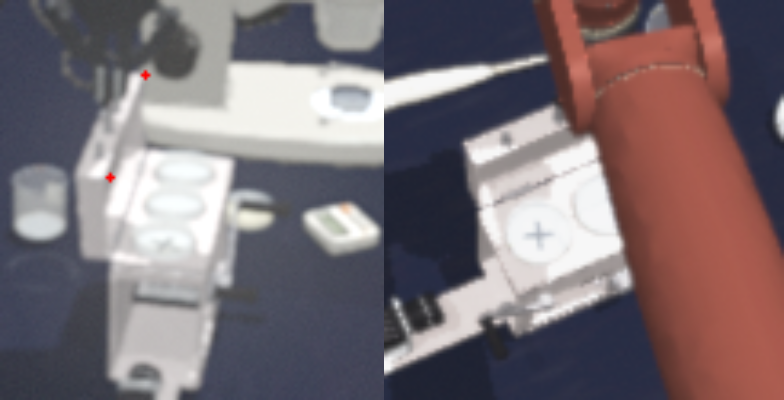

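The cover is upright, at about 1.65 rad. The cross is in the +y dish, (538,235) in the right half, so the tilt needed is 1.143. I'll release the bar and retreat.

>>> play_rows(increments="0 0 0 0 0 0;0 0 0 0 0 0;0 0 0 0 0 0;0 0 -.1 0 0 0;0 0 -.25 0 0 0;0 0 -.4 0 0 0;0 0 -.55 0 0 0;0 -.1 -.7 0 0 0", claw=36)

```text
time: 15.55
tool_pos: [621.3, -37.0, 315.7]
eef_rot: [0.694, 0.72, 0.0, 0.0]
ft_force: [0.2, 1.0, -0.1]
finger_gap: 35.8
gripper_force: 0.0
```

>>> play_rows(increments="-.1 -.15 0 0 0 -.05;-.2 -.3 0 0 0 -.1;-.3 -.45 0 0 0 -.15;-.4 -.6 0 0 0 -.2;-.5 -.75 0 0 0 -.25;-.6 -.9 0 0 0 -.3;-.6 -1 0 0 0 -.35;-.6 -1 0 0 0 -.4")

```text
time: 16.55
tool_pos: [522.7, -100.9, 315.2]
eef_rot: [0.136, 0.991, -0.0, 0.0]
ft_force: [0.9, 0.1, 0.3]
finger_gap: 35.9
gripper_force: 0.0
```

Run:
```python
from h import *
rows([W((-86,-60,200)),W((-86,-60,100))],.039+np.pi/2)
c=bot.read_camera('side')
def cov(a,r,h,y): return W((44-r*np.cos(a)+h*np.sin(a),y,139+h*np.cos(a)+r*np.sin(a)))
print(bot.read_state()['qpos'].round(2))
```

```text
t 16.55 pos [ 522.7 -100.9  315.2] F [0.9 0.1 0.3] gap 35.9 grip 0.0
[ 0.384 -0.116  1.152] [-0.     0.    -0.099]
[ 0.384 -0.116  2.152] [-0.     0.    -0.099]
[-0.33 -0.21  1.72 -0.    1.63 -1.63]
```

>>> play_rows(increments=".15 -.05 .1 0 0 -.05;.3 -.1 .2 0 0 -.1;.38 -.12 .35 0 0 -.1;.38 -.12 .5 0 0 -.1;.38 -.12 .65 0 0 -.1;.38 -.12 .8 0 0 -.1;.38 -.12 .95 0 0 -.1;.38 -.12 1 0 0 -.1")

```text
time: 17.6
tool_pos: [483.3, -101.7, 212.5]
eef_rot: [-0.019, 1.0, 0.0, -0.001]
ft_force: [-0.2, -0.2, -0.2]
finger_gap: 35.9
gripper_force: 0.0
```

Run:
```python
from h import *
c=cam('wrist','w6.png')
a=c['pixels'][:,:,::-1].copy()
for p in[(-112,-60,115),(-86,-60,115),(-60,-60,115),(-98,85+81*np.sin(.93),95+81*np.cos(.93))]:
    u=proj(c,W(p));print(p,u.round()); cv2.circle(a,tuple(int(v) for v in u.round()),3,(0,255,0),1)
cv2.imwrite('pics/w6a.png',a)
rows([W((-86,-60,100))],.039+np.pi/2)
```

```text
(-112, -60, 115) [324. 167.]
(-86, -60, 115) [324. 196.]
(-60, -60, 115) [324. 224.]
(-98, np.float64(149.93121521158594), np.float64(143.42455256527114)) [597. 192.]
t 17.65 pos [ 483.3 -101.7  212.6] F [-0.7  0.   0.2] gap 36.0 grip 0.0
[ 0.004 -0.002  1.126] [ 0.    -0.001 -0.   ]
```

View pics/w6a.png

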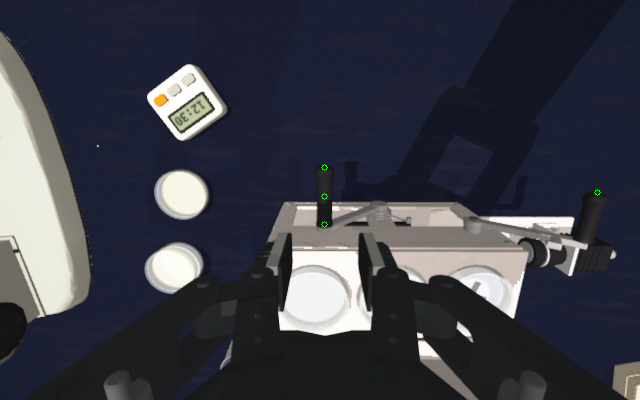

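The predicted knob points (324,167–224) lie exactly on the lever rod, and the fingers straddle its line. Descending.

>>> play_rows(increments="0 0 .15 0 0 0;0 0 .3 0 0 0;0 0 .45 0 0 0;0 0 .6 0 0 0;0 0 .75 0 0 0;0 0 .9 0 0 0;0 0 1 0 0 0;0 0 1 0 0 0")

```text
time: 18.65
tool_pos: [483.3, -101.7, 113.2]
eef_rot: [-0.019, 1.0, 0.0, -0.001]
ft_force: [-0.4, 0.9, 0.2]
finger_gap: 36.0
gripper_force: 0.0
```

>>> play_rows(increments="0 0 .06 0 0 0;0 0 .12 0 0 0;0 0 .12 0 0 0;0 0 .12 0 0 0;0 0 .12 0 0 0;0 0 .12 0 0 0;0 0 .12 0 0 0;0 0 .12 0 0 0", claw=28)

```text
time: 19.65
tool_pos: [483.9, -101.9, 102.4]
eef_rot: [-0.019, 1.0, -0.0, 0.0]
ft_force: [-0.4, -1.0, 0.6]
finger_gap: 28.0
gripper_force: 0.0
```

>>> play_rows(increments="0 0 0 0 0 0;0 0 0 0 0 0;0 0 0 0 0 0;0 0 0 0 0 0;0 0 0 0 0 0;0 0 0 0 0 0;0 0 0 0 0 0;0 0 0 0 0 0", claw=0)

```text
time: 20.65
tool_pos: [483.9, -102.1, 102.4]
eef_rot: [-0.019, 1.0, -0.0, 0.0]
ft_force: [-2.0, -2.9, 1.1]
finger_gap: 12.5
gripper_force: 39.1
```

Run:
```python
from h import *
k=lambda t: W((-86,85*np.sin(t-.7854),55+85*np.cos(t-.7854)))
p=bot.read_state()['tool_pos'];d=p-k(0);print(d, rot(tool(0,.039)).T@d)
T=np.arange(1,17)*1.143/16
rows([k(t)+d for t in T[:9]],.039+np.pi/2)
print(((np.array([k(t) for t in T[8:]])-k(T[7]))@tool(0,.039+np.pi/2)/100).round(3))
```

```text
[  1.17771509  -0.22405406 -12.65811381] [-0.26980293  1.16808366 12.65811381]
t 20.65 pos [ 483.9 -102.1  102.4] F [-2.  -2.9  1.1] gap 12.5 grip 39.1
[ 0.     0.044 -0.041] [-0.  0. -0.]
[ 0.     0.092 -0.08 ] [-0.  0. -0.]
[ 0.     0.142 -0.114] [-0.  0. -0.]
[ 0.     0.194 -0.145] [-0.  0. -0.]
[ 0.     0.248 -0.172] [-0.  0. -0.]
[ 0.     0.304 -0.196] [-0.  0. -0.]
[ 0.     0.362 -0.215] [-0.  0. -0.]
[ 0.001  0.42  -0.23 ] [-0.  0. -0.]
[ 0.001  0.48  -0.241] [-0.  0. -0.]
[[ 0.     0.06  -0.011]
 [ 0.     0.12  -0.017]
 [-0.     0.181 -0.019]
 [ 0.     0.241 -0.017]
 [ 0.     0.302 -0.011]
 [ 0.     0.362  0.   ]
 [ 0.     0.42   0.015]
 [ 0.     0.478  0.034]]
```

>>> play_rows(increments="0 .044 -.041 0 0 0;0 .092 -.08 0 0 0;0 .142 -.114 0 0 0;0 .194 -.145 0 0 0;0 .248 -.172 0 0 0;0 .304 -.196 0 0 0;0 .362 -.215 0 0 0;0 .42 -.23 0 0 0")

```text
time: 21.65
tool_pos: [482.6, -62.7, 128.0]
eef_rot: [-0.019, 1.0, -0.004, -0.0]
ft_force: [-7.9, -11.3, 13.3]
finger_gap: 12.4
gripper_force: 39.0
```

>>> play_rows(increments="0 .06 -.011 0 0 0;0 .12 -.017 0 0 0;0 .18 -.019 0 0 0;0 .24 -.017 0 0 0;0 .3 -.011 0 0 0;0 .36 0 0 0 0;0 .42 .015 0 0 0;0 .478 .034 0 0 0")

```text
time: 22.65
tool_pos: [481.9, -13.2, 123.8]
eef_rot: [-0.019, 1.0, -0.002, 0.002]
ft_force: [-0.7, -7.5, 8.5]
finger_gap: 12.4
gripper_force: 41.3
```

>>> play_rows(increments="0 0 0 0 0 0;0 0 0 0 0 0;0 0 0 0 0 0;0 0 0 0 0 0;0 0 0 0 0 0;0 0 0 0 0 0;0 0 0 0 0 0;0 0 0 0 0 0")

```text
time: 23.65
tool_pos: [481.8, -12.5, 123.8]
eef_rot: [-0.019, 1.0, -0.001, 0.002]
ft_force: [-1.3, -2.0, 6.3]
finger_gap: 12.3
gripper_force: 40.8
```

Run:
```python
from h import *
rows([],.039)
p=bot.read_state()['tool_pos'];c,n=np.cos(Q[2]),np.sin(Q[2]);e=p[:2]-Q[:2]
y=-n*e[0]+c*e[1];x=c*e[0]+n*e[1];z=p[2]+12.66-55;print('stand xyz',x,y,z+55,'tilt',np.arctan2(y,z)+.7854,'from y',np.arcsin(y/85)+.7854)
w=cam('wrist','w7.png');s=cam('side','s7.png')
for t in(1.05,1.143,1.24): print(t,proj(w,W((-112,85*np.sin(t-.7854),55+85*np.cos(t-.7854)))).round(1))
im=w['pixels'][:,:,::-1].copy()
u=proj(w,W((-112,85*np.sin(.358),55+85*np.cos(.358)))).round();cv2.circle(im,(int(u[0]),int(u[1])),3,(0,255,0),1)
cv2.imwrite('pics/m7.png',np.hstack([cv2.resize(im,(480,300)),cv2.resize(s['pixels'][120:245,270:390,::-1],(288,300))]))
```

```text
t 23.65 pos [481.8 -12.5 123.8] F [-1.3 -2.   6.3] gap 12.3 grip 40.8
stand xyz -83.37975383346652 29.272089272303354 136.44824507745045 tilt 1.1304198594370596 from y 1.136975668154577
1.05 [308.9 208.5]
1.143 [324.7 206.7]
1.24 [340.  204.5]
```

View pics/m7.png

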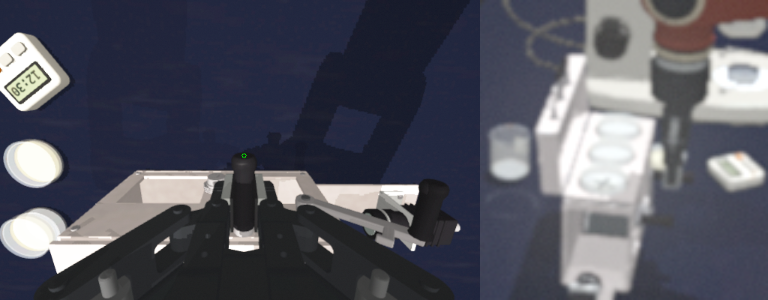

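The rod tip sits on the predicted mark at (243,156). Tilt works out at about 1.135, the cover is upright and the latch is clear. I'll nudge it about half a millimetre and hand in.

>>> play_rows(increments="0 .006 .006 0 0 0;0 .006 .006 0 0 0;0 .006 .006 0 0 0;0 .006 .006 0 0 0;0 .006 .006 0 0 0;0 .006 .006 0 0 0;0 .006 .006 0 0 0;0 .006 .006 0 0 0")

```text
time: 24.75
tool_pos: [481.9, -12.1, 123.6]
eef_rot: [-0.019, 1.0, -0.001, 0.002]
ft_force: [-1.9, -3.0, 8.6]
finger_gap: 12.1
gripper_force: 41.1
```

Run:
```python
from h import *
rows([],.039)
print(bot.job_done())
```

```text
t 24.75 pos [481.9 -12.1 123.6] F [-1.9 -3.   8.6] gap 12.1 grip 41.1
the job is handed in; nothing more can be done
None
```

I handed the job in at 24.75 s with the latch swung clear (about 0.93 rad), the cover upright (about 1.65 rad), and the lever held at about 1.14 rad for the cross in the +y dish; I worked that tilt out from the arm's position, since the little camera's own view could not be read.

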